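Tip a reagent cartridge onto the loader tray and click it in behind the spring catch

TASK

Load the reagent cartridge into the loader: stand it on the worktop with a broad side close against the low front edge of the loader's tray, then tip it over that edge so that it lies flat on the tray, nose end towards the bay. Then slide it straight in under the hood until the spring catch clicks shut behind it. Leave the vial, dish and bottle near the work where they are.

Things in the scene. Friction and masses are not known exactly. Their poses are not given: they have to be found in the camera images.
- cartridge_mid (a point): Centre of the loose cartridge: a grey block, paper label on both broad sides, about 0.22 kg, 28 mm thick (its x) by 50 mm wide (its y) by 84 mm tall (its z), with a narrower white nose (24 x 44 mm) as the top 8 mm. The point is 42 mm above its foot; at the start it stands upright on the worktop. Its broad sides are alike (x and -x equivalent).
- cartridge_nose (a point): Middle of the cartridge's nose end face, 42 mm from its centre along its z (on top at the start); this end goes into the bay first.
- tray_edge (a point): Fixed loader: middle of the straight front edge of its aluminium tray, on the tray's top, 10 mm above the worktop. x points level into the bay, y across, z up. The edge is a 10 mm high, 92 mm long step; the cartridge stands in front of it (-x side) on the worktop. Tipped over it, the cartridge lies flat on the tray with its foot overhanging the edge by about 10 mm.
- channel_start (a point): On the loader's tray, centre line, 100 mm past the front edge (same axes): here two flared guides, 16 mm high, have narrowed from a clear width of 79 mm (at 40 mm past the edge) to 53 mm, and the channel stays 53 mm wide from here to the end.
- hood_front (a point): Middle of the lower front rim of the loader's white hood, 159 mm past the tray's front edge, 31 mm above the tray (same axes). The hood's top is 52 mm above the worktop. Under it the channel ends at a stop 222 mm past the tray's front edge.
- bay_seat (a point): On the loader: where the centre of the lying cartridge is when it is fully home, 178 mm past the tray's front edge and 14 mm above the tray (same axes as the tray edge: x points into the bay). The cartridge's rear (foot) face is then 136 mm past the edge, 2 mm behind the hook; it has about 4 mm of play along x between hook and end stop.
- catch_hook (a point): Tip of the spring catch's hook, about 134 mm past the tray's front edge. The hook stands on the -y side of the channel, reaching about 6 mm in from the channel's side, to 20 mm from the centre line (free space for a pushing finger: from 20 mm on this side to 26 mm on the other). Its slope faces the tray's front edge and its square back faces the bay.
- catch (a joint): Spring catch, hinge angle in rad: 0 when shut; grows as the hook is pushed out of the channel (about 0.1 to 0.27 as the cartridge passes). It springs back to 0 behind the cartridge; pushing the cartridge past it takes about 5 to 18 N. If the lying cartridge is still a little askew or not quite home, a rear corner can hold the catch part open.
- vial_mid (a point): Bystander: centre of a small stoppered vial, 23 mm across, 40 mm tall, standing beside the loader.
- dish_mid (a point): Bystander: centre of a petri dish, 59 mm across, 15 mm tall, lying past the closed end of the loader.
- bottle_mid (a point): Bystander: centre of a small reagent bottle, 43 mm across, 82 mm tall, standing left of the cartridge.

How it is judged:
On the way, in this order (a step that is already met when the one before it is completed fails the run):
1. the cartridge stands upright on the worktop, a broad side within 12 mm of the tray's front edge (x of cartridge_mid in the frame of tray_edge between -0.028 and -0.008 m and y of cartridge_mid in the frame of tray_edge between -0.015 and 0.015 m and height (world z) of cartridge_mid between 0.036 and 0.048 m and angle between cartridge_mid's own z axis and vertical below 0.12 rad and angle between the x axis of cartridge_mid and the x axis of tray_edge, either way round below 0.25 rad), for 0.2 s.
2. the cartridge lies flat on the tray, still in front of the catch, nose towards the bay (height (world z) of cartridge_mid between 0.018 and 0.03 m and x of cartridge_nose in the frame of tray_edge above 0.045 m and x of cartridge_mid in the frame of tray_edge between 0.01 and 0.1 m and y of cartridge_mid in the frame of tray_edge between -0.02 and 0.02 m and angle between cartridge_mid's own z axis and vertical above 1.45 rad and angle between the z axis of cartridge_mid and the x axis of tray_edge, either way round below 0.3 rad and value of joint catch below 0.05 rad), for 0.2 s.
3. the cartridge's edge pushes the spring catch aside (value of joint catch above 0.08 rad and x of cartridge_mid in the frame of tray_edge above 0.06 m and angle between cartridge_mid's own z axis and vertical above 1.4 rad), for 0.05 s.
At the end, for the whole second after the job is handed in: The cartridge lies flat in the bay, nose end inwards (nose at least 30 mm further in than the fully-home point), its centre within 4 mm of the fully-home point along each axis and its length along the channel within 0.08 rad, and the spring catch is shut behind it (below 0.05 rad) (x of cartridge_mid in the frame of bay_seat between -0.004 and 0.004 m and y of cartridge_mid in the frame of bay_seat between -0.004 and 0.004 m and z of cartridge_mid in the frame of bay_seat between -0.004 and 0.004 m and angle between cartridge_mid's own z axis and vertical above 1.5 rad and angle between the z axis of cartridge_mid and the x axis of bay_seat, either way round below 0.08 rad and value of joint catch below 0.05 rad and x of cartridge_nose in the frame of bay_seat above 0.03 m); the robot touches nothing.
It fails at once if the vial, the dish or the bottle was moved by more than 30 mm (distance of any of vial_mid, dish_mid, bottle_mid from where it was at the start of the episode above 0.03 m).
It also fails if it takes over 51 s, if anything falls off the work surface, if the arm or the gripper's body presses on something with over 40 N, if the wrist force passes 120 N, or if a joint passes its speed limit or range.

ROBOT

A 7-joint arm with a two-finger parallel gripper is mounted at the origin on a cart in front of the work surface, level with it; the furniture and walls round the work are solid. World frame = base frame: x ahead of the robot, y to its left, z up, the work surface at z = 0. Lengths are in m, angles in rad, forces in N, time in s.
With the tool pointing down it reaches from about 0.425 to 1.025 m from the base axis. Payload 3.6 kg.
Tool frame: the origin (TCP) lies midway between the tips of the shut fingers; the grasp point (between the pads) lies 19 mm behind it; z points along the fingers, y is the direction in which the jaws open and shut (so a half turn about z gives the same grasp; the last joint's range is limited). The gripper opens to 85 mm and grips with 20 to 120 N. Pads are 22 mm wide; open, the fingers measure 114 mm over their backs; the gripper's body (76 mm by 85 mm) begins 54 mm behind the grasp point. The pads swing forward as they close: fully open they stand 13 mm farther back than shut.
Start: joints at [-1.367, 0.591, 0.048, 1.609, -0.033, 0.943, -0.034], TCP at [0.213, 0.693, 0.231] pointing down, gripper open.
Joint ranges: [-2.69, 2.69], [-0.47, 2.24], [-1.27, 1.36], [0.19, 2.51], [-1.53, 4.68], [0.08, 2.07], [-3.09, 3.09]. Speed limits (rad/s): [2.57, 2.57, 3.14, 3.14, 3.14, 3.14, 3.14].

INTERFACE

Orientations are given as a 3x3 rotation matrix whose columns are the frame's x, y, z axes.
In Python, from workcell import bot gives the robot as it stands. The module is installed in compiled form; this text tells all that it offers.
- The arm moves only by the shell command python3 -m pendant 'ROWS'. ROWS is JSON, a list of rows, each a list of 7 numbers: the turn, a rotation vector about the tool's x, y, z in degrees, then the shift along the tool's x, y, z in m, then the closure, from 0 (fully open) to 1 (shut). In form: [[wx, wy, wz, tx, ty, tz, grip], ...]. A call has exactly 8 rows; each row shifts and turns the commanded pose from where the row before left it, along the tool's axes as they then stand; what a row does not reach is not made up. A row lasts 1/8 s, in which the tool goes at most 62.5 mm and 10.7 degrees, less where a joint would pass 70% of its speed; a pose out of reach is approached as far as the arm can. A call is refused whole if a number of a shift passes 0.0625 or a number of a turn 10.7, either way. A call with a gripper value outside its range is refused whole. The fingers move at their own pace and stop on an object; the grip force is fixed at half the most. Time passes only in rows, so rows that do not move let the fingers close, or fill a call up. It gives the time, the measured TCP pose, the force and the opening at its end, in the units of the state.
- bot.get_state(): the state, without advancing time (a new reading comes with each control period).
- bot.read_camera(name): name is "side" or "top" or "wrist"; returns the picture (420x560x3 uint8, red, green, blue); there is no depth.
- bot.calibration(name): a dict with "fx", "fy", "cx", "cy" (pixels), "origin" and "rotation" of the camera in the world; the wrist camera has in their place "mount" (4x4, takes a point from camera to tool coordinates, whose origin is the TCP and whose axes are the flange's). Camera axes: x right, y up, looking along -z (the intrinsics and any distortion apply to the point x, -y, -z); pixel columns grow to the right and rows downward; lengths in m; the calibration is good to about 2 mm. The wrist camera is an equidistant fisheye: a pixel r from the principal point sees the ray r / f radians off the axis. A picture is of the moment at which its call begins: read the wrist's pose just before it. calibration takes no time and is no camera call.
- bot.job_done(): hands the job in, once; it reports no verdict.
The state is a dict: "time_s": time; "joint_pos": joint angles; "joint_velocities": joint speeds; "tau": joint torques, N m; "tcp_pos": TCP position; "tcp_rot": TCP orientation; "force": force on the tool from outside, world axes, zero at the start; "ft_torque": the same for the moment, N m; "opening": finger opening in m.
Only numpy, scipy, OpenCV 4.12 (cv2) and the standard library are available. Lean on these libraries where they do the work, as an engineer would, in place of code of your own. Each camera call takes 0.05 s, during which the arm holds its last target.

## Working session

There is one attempt and no reset: what is moved stays moved. The work goes in short steps, Python scripts to look and compute and a shell command to move; the robot and the scene stay as the last step left them, time stands still between calls to the robot, and variables do not carry over. Pictures are saved under pics/ and viewed, and the job is handed in when it is done.

```bash
mkdir -p pics; ls; python3 - <<'E'
from workcell import bot
import cv2,numpy as np
np.set_printoptions(precision=4,suppress=True)
s=bot.get_state()
for k in s: print(k,np.array(s[k]))
for n in ("side","top","wrist"):
    c=bot.calibration(n); print(n,c)
    cv2.imwrite(f"pics/{n}0.png",bot.read_camera(n)[:,:,::-1])
E
```

```text
pics
time_s 0.0
joint_pos [-1.3665  0.5921  0.0483  1.6098 -0.0333  0.9427 -0.0337]
joint_velocities [-0.0018 -0.0022 -0.0008 -0.001  -0.0007 -0.0001 -0.0006]
tau [  0.     -54.8717   1.5465 -19.8117   0.0093   0.0089   0.    ]
tcp_pos [0.2125 0.6923 0.2301]
tcp_rot [[-0.956   0.2933 -0.0006]
 [ 0.2933  0.956  -0.0021]
 [-0.0001 -0.0022 -1.    ]]
force [ 0.2897  0.4429 -0.2384]
ft_torque [ 0.0058 -0.0157  0.0537]
opening 0.08528980029564118
side {'fx': 407.1739524538336, 'fy': 407.1739524538336, 'cx': 277.26382645118406, 'cy': 207.31699194215585, 'origin': array([ 0.4705, -0.7994,  0.5071]), 'rotation': array([[ 0.9874,  0.0894, -0.1306],
       [-0.1572,  0.4556, -0.8762],
       [-0.0188,  0.8857,  0.4639]])}
top {'fx': 408.164919450296, 'fy': 408.164919450296, 'cx': 272.96985909415156, 'cy': 208.23634030593962, 'origin': array([0.509 , 0.0572, 1.0279]), 'rotation': array([[-0.0025,  0.9957, -0.093 ],
       [-0.9999, -0.001 ,  0.016 ],
       [ 0.0158,  0.0931,  0.9955]])}
wrist {'fx': 325.19226210127806, 'fy': 325.19226210127806, 'cx': 279.3069080373841, 'cy': 206.93148581762208, 'mount': array([[-0.0007,  0.9469,  0.3216,  0.0824],
       [ 1.    ,  0.0007,  0.0001,  0.0007],
       [-0.0001,  0.3216, -0.9469, -0.143 ],
       [ 0.    ,  0.    ,  0.    ,  1.    ]])}
```

View pics/top0.png

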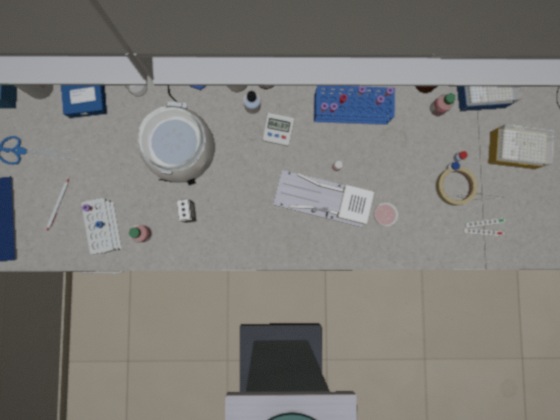

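View pics/side0.png

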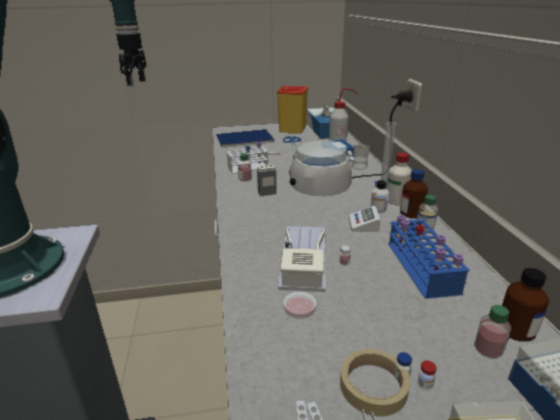

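View pics/wrist0.png

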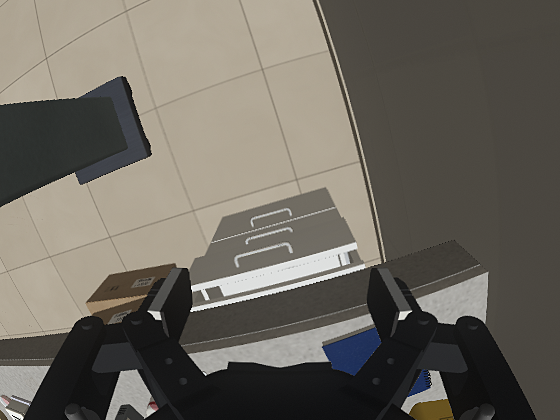

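```bash
cat > h.py <<'E'
import numpy as np,cv2
from workcell import bot
np.set_printoptions(precision=4,suppress=True)
def ray(name,u,v):
    c=bot.calibration(name)
    d=np.array([(u-c['cx'])/c['fx'],-(v-c['cy'])/c['fy'],-1.])
    return np.array(c['origin']),np.array(c['rotation'])@d
def onplane(name,u,v,z):
    o,d=ray(name,u,v); return o+d*(z-o[2])/d[2]
def proj(name,p,):
    c=bot.calibration(name); q=np.array(c['rotation']).T@(np.array(p)-c['origin'])
    return c['cx']-c['fx']*q[0]/q[2], c['cy']+c['fy']*q[1]/q[2]
def wray(u,v,s):
    c=bot.calibration('wrist'); x=u-c['cx'];y=v-c['cy'];r=np.hypot(x,y);t=r/c['fx']
    d=np.array([np.sin(t)*x/r,-np.sin(t)*y/r,-np.cos(t)])
    M=np.array(c['mount']);R=np.array(s['tcp_rot'])
    return np.array(s['tcp_pos'])+R@M[:3,3],R@M[:3,:3]@d
def wplane(u,v,z,s):
    o,d=wray(u,v,s); return o+d*(z-o[2])/d[2]
def wproj(p,s):
    c=bot.calibration('wrist');M=np.array(c['mount']);R=np.array(s['tcp_rot'])
    q=M[:3,:3].T@(R.T@(np.array(p)-s['tcp_pos'])-M[:3,3])
    t=np.arctan2(np.hypot(q[0],q[1]),-q[2]);a=np.hypot(q[0],q[1])
    return c['cx']+c['fx']*t*q[0]/a,c['cy']-c['fy']*t*q[1]/a
E
python3 - <<'E'
import cv2
a=cv2.imread('pics/top0.png');cv2.imwrite('pics/top0z.png',cv2.resize(a[150:270,120:280],None,fx=5,fy=5,interpolation=2))
cv2.imwrite('pics/top0y.png',cv2.resize(a[150:250,260:410],None,fx=5.3,fy=5.3,interpolation=2))
a=cv2.imread('pics/side0.png');cv2.imwrite('pics/side0z.png',cv2.resize(a[140:330,220:370],None,fx=3.1,fy=3.1,interpolation=2))
E
```

```text
(no output)
```

View pics/top0z.png

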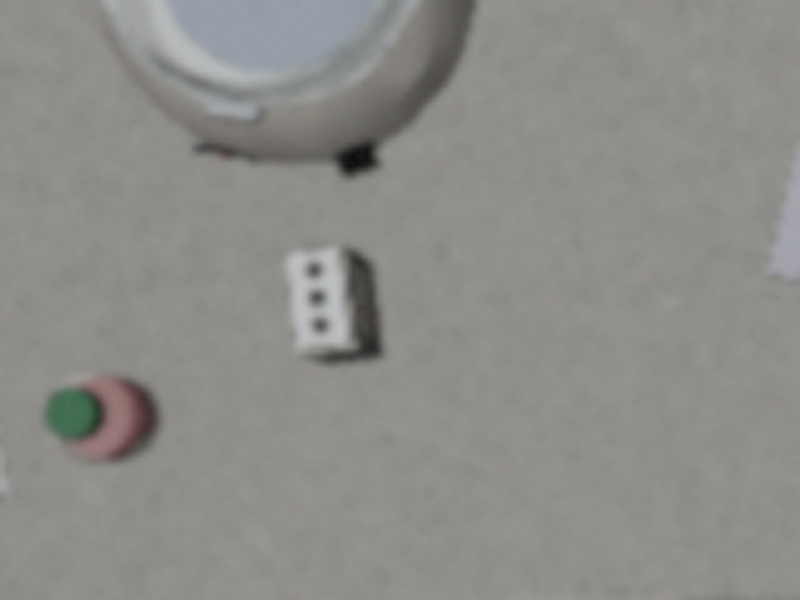

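View pics/top0y.png

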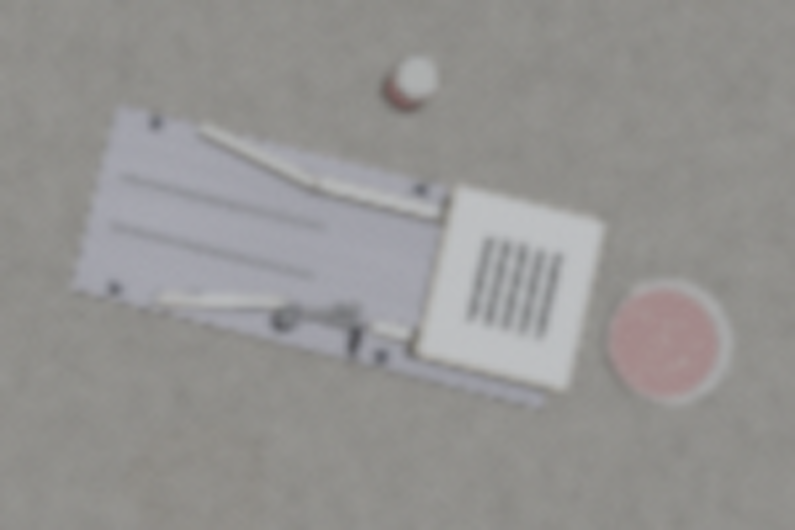

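View pics/side0z.png

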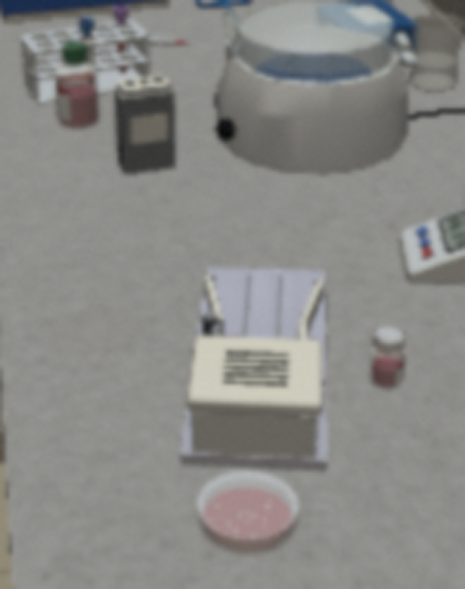

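```bash
python3 - <<'E'
from h import *
def f(U,V,k,u0,v0): return (U+.5)/k-.5+u0,(V+.5)/k-.5+v0
def T(U,V,z,k=5.3,u0=260,v0=150): return onplane('top',*f(U,V,k,u0,v0),z)
a=T(118,107,.01);b=T(75,292,.01);print('edge',a,b,(a+b)/2,np.linalg.norm(a-b))
h=[T(*p,.052) for p in [(457,185),(604,222),(568,390),(416,356)]];print('hood',h)
for p,q in ((0,1),(3,2),(1,2),(0,3)):
    d=h[q]-h[p];print(np.degrees(np.arctan2(d[1],d[0])),np.linalg.norm(d))
# tray right end bottom corner
print('tray end',T(545,403,.01))
d=T(545,403,.01)-b;print(np.degrees(np.arctan2(d[1],d[0])),np.linalg.norm(d))
d=b-a;print(np.degrees(np.arctan2(d[1],d[0])))
c=[T(*p,.084,5,120,150) for p in [(289,252),(345,248),(354,351),(298,355)]];print('nose',c,np.mean(c,0))
for p,q in ((0,1),(3,2),(1,2),(0,3)):
    d=c[q]-c[p];print(np.degrees(np.arctan2(d[1],d[0])),np.linalg.norm(d))
print('vial',T(416,76,.04),'dish',T(670,340,.015),'bottle',T(73,413,.082,5,120,150))
E
```

```text
edge [0.7017 0.0181 0.01  ] [0.6131 0.0389 0.01  ] [0.6574 0.0285 0.01  ] 0.0910770936995219
hood [array([ 0.6578, -0.1351,  0.052 ]), array([ 0.6407, -0.2021,  0.052 ]), array([ 0.5639, -0.1837,  0.052 ]), array([ 0.5795, -0.1149,  0.052 ])]
-104.29388302291377 0.06914205303420858
-102.72868832271483 0.07053719711460753
166.55938129705012 0.07892212579566872
165.568944978747 0.08084028742439087
tray end [ 0.5602 -0.183   0.01  ]
-103.41018084579414 0.22813245426644957
166.82837116673693
nose [array([0.6166, 0.2636, 0.084 ]), array([0.6185, 0.2378, 0.084 ]), array([0.5706, 0.2328, 0.084 ]), array([0.5688, 0.2586, 0.084 ])] [0.5936 0.2482 0.084 ]
-85.91008485506063 0.02592110649111006
-85.97571286722501 0.02580233644859631
-174.10841928466849 0.04813521704195549
-173.96591386160057 0.048109560466009865
vial [ 0.7107 -0.1193  0.04  ] dish [ 0.5895 -0.2417  0.015 ] bottle [0.5423 0.3617 0.082 ]
```

```bash
python3 -m pendant '[[0,0,0,-0.04,-0.025,0,0.3],[0,0,0,-0.049,-0.031,0,0.4],[0,0,0,-0.049,-0.031,0.0,0.4],[0,0,0,-0.049,-0.031,0,0.4],[0,0,0,-0.049,-0.031,0.0,0.4],[0,0,0,-0.049,-0.031,0,0.4],[0,0,0,-0.049,-0.031,0,0.4],[0,0,0,-0.049,-0.031,0,0.4]]'; python3 - <<'E'
from h import *
s=bot.get_state();print(s['time_s'],s['tcp_pos'],s['tcp_rot'],s['joint_pos'],s['opening'])
E
```

```text
time_s: 1.15
tcp_pos: [0.5088, 0.3478, 0.2312]
tcp_rot: [[-0.956, 0.293, -0.0], [0.293, 0.956, -0.0], [0.0, -0.0, -1.0]]
force: [1.0, 0.7, -0.1]
opening: 0.0515
1.15 [0.5088 0.3478 0.2312] [[-0.956   0.2932 -0.0001]
 [ 0.2932  0.956  -0.    ]
 [ 0.     -0.     -1.    ]] [-0.7288  0.4546  0.0771  1.8652 -0.0461  0.8235  0.6451] 0.05149940330551316
```

```bash
python3 -m pendant '[[0,0,0,-0.037,-0.0235,0,0.4],[0,0,0,-0.037,-0.0235,0,0.4],[0,0,0,-0.037,-0.0235,0,0.4],[0,0,-10.5,0,0,0,0.4],[0,0,-10.5,0,0,0,0.4],[0,0,0,0,0,0,0.4],[0,0,0,0,0,0,0.4],[0,0,0,0,0,0,0.4]]'; python3 - <<'E'
from h import *
s=bot.get_state();print(s['time_s'],s['tcp_pos'],s['tcp_rot'],s['joint_pos'],s['opening'])
a=bot.read_camera('wrist')[:,:,::-1].copy();cv2.imwrite('pics/w1r.png',a);cv2.imwrite('pics/w1.png',cv2.resize(a,None,fx=1.42,fy=1.42,interpolation=2))
print(wproj([.5936,.2482,.084],s))
E
```

```text
time_s: 2.15
tcp_pos: [0.5931, 0.2496, 0.2313]
tcp_rot: [[-0.998, -0.068, -0.0], [-0.068, 0.998, -0.0], [0.0, -0.0, -1.0]]
force: [-0.6, 0.9, -0.4]
opening: 0.0516
2.15 [0.5931 0.2496 0.2313] [[-0.9977 -0.0677 -0.0001]
 [-0.0677  0.9977 -0.0002]
 [ 0.0001 -0.0002 -1.    ]] [-0.4637  0.4874 -0.0072  1.8011  0.0047  0.8532  1.1654] 0.051596116748395184
(np.float64(277.3588172562114), np.float64(190.55119623636136))
```

View pics/w1.png

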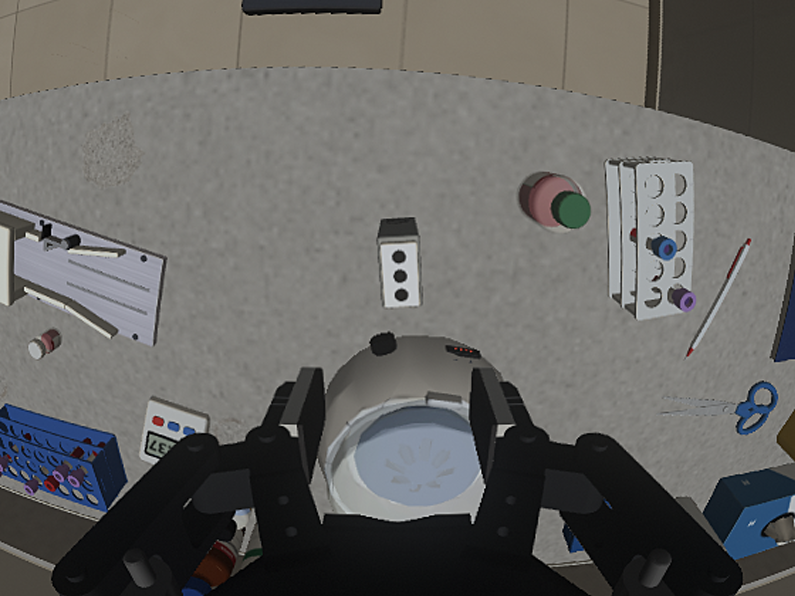

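```bash
python3 - <<'E'
from h import *
a=cv2.imread('pics/w1r.png');cv2.imwrite('pics/w1z.png',cv2.resize(a[140:230,240:320],None,fx=6,fy=6,interpolation=2))
cv2.imwrite('pics/w1y.png',cv2.resize(a[130:260,0:130],None,fx=4.5,fy=4.5,interpolation=2))
E
```

```text
(no output)
```

View pics/w1z.png

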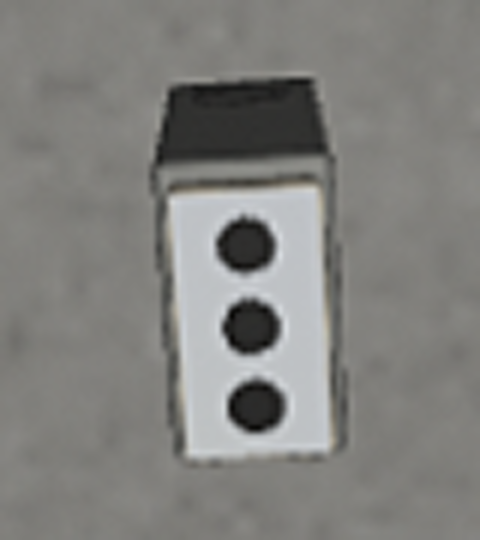

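View pics/w1y.png

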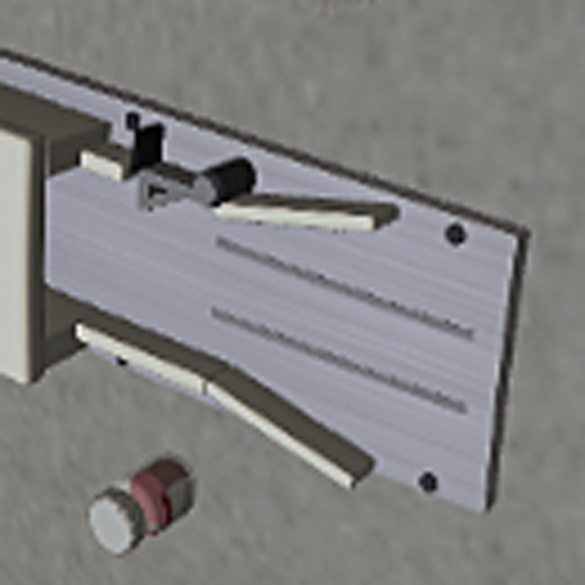

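```bash
python3 - <<'E'
from h import *
s=bot.get_state()
def f(U,V,k,u0,v0): return (U+.5)/k-.5+u0,(V+.5)/k-.5+v0
c=[wplane(*f(*p,6,240,140),.084,s) for p in [(168,193),(320,185),(336,450),(186,457)]];print(np.array(c),np.mean(c,0))
for p,q in ((0,1),(3,2),(1,2),(0,3)):
    d=c[q]-c[p];print(np.degrees(np.arctan2(d[1],d[0])),np.linalg.norm(d))
a=wplane(*f(486,512,4.5,0,130),.01,s);b=wplane(*f(522,236,4.5,0,130),.01,s)
print(a,b,(a+b)/2,np.linalg.norm(a-b),np.degrees(np.arctan2(*(b-a)[[1,0]])))
E
```

```text
[[0.5764 0.2382 0.084 ]
 [0.5736 0.2611 0.084 ]
 [0.6161 0.2671 0.084 ]
 [0.6189 0.2434 0.084 ]] [0.5962 0.2525 0.084 ]
96.9686792510909 0.0231547535235662
96.70100641181574 0.0238166068525321
7.956542028228009 0.042977087184077264
7.074766631009358 0.042859507595859325
[0.7031 0.0215 0.01  ] [0.6154 0.0446 0.01  ] [0.6593 0.033  0.01  ] 0.09067299365845732 165.24189891164562
```

```bash
python3 - <<'E'
from h import *
for z in (.03,.06,.1,.14): print(z,onplane('top',192,181.5,z),onplane('top',172,171.5,z), onplane('top',175,105,z))
s=bot.get_state()
for z in (.03,.06,.1,.14): print(z,wplane(269,236,z,s),wplane(300,234,z,s),wplane(313,276,z,s))
# side view: knob (292,182), lid front (316,150)
E
```

```text
0.03 [0.6686 0.2405 0.03  ] [0.6935 0.29   0.03  ] [0.8623 0.286  0.03  ]
0.06 [0.6638 0.235  0.06  ] [0.688 0.283 0.06 ] [0.8517 0.2791 0.06  ]
0.1 [0.6574 0.2276 0.1   ] [0.6806 0.2737 0.1   ] [0.8375 0.27   0.1   ]
0.14 [0.651  0.2203 0.14  ] [0.6732 0.2644 0.14  ] [0.8234 0.2608 0.14  ]
0.03 [0.664  0.2429 0.03  ] [0.6591 0.2784 0.03  ] [0.7145 0.2997 0.03  ]
0.06 [0.6507 0.243  0.06  ] [0.6462 0.2755 0.06  ] [0.6968 0.2949 0.06  ]
0.1 [0.633  0.2432 0.1   ] [0.629  0.2715 0.1   ] [0.6732 0.2885 0.1   ]
0.14 [0.6152 0.2434 0.14  ] [0.6119 0.2676 0.14  ] [0.6495 0.2821 0.14  ]
```

```bash
python3 -m pendant '[[0,0,-3,-0.003,0.003,0.03,0.4],[0,0,0,0,0,0.05,0.4],[0,0,0,0,0,0.05,0.4],[0,0,0,0,0,0.05,0.4],[0,0,0,0,0,0.006,0.4],[0,0,0,0,0,0,0.9],[0,0,0,0,0,0,0.9],[0,0,0,0,0,0,0.9]]'; python3 - <<'E'
from h import *
s=bot.get_state();print(s['time_s'],s['tcp_pos'],s['tcp_rot'],s['opening'],s['force'])
cv2.imwrite('pics/w2.png',cv2.resize(bot.read_camera('wrist')[:,:,::-1],None,fx=1.42,fy=1.42,interpolation=2))
cv2.imwrite('pics/s2.png',cv2.resize(bot.read_camera('side')[100:240,180:380,::-1],None,fx=4,fy=4,interpolation=2))
E
```

```text
time_s: 3.2
tcp_pos: [0.5971, 0.253, 0.0471]
tcp_rot: [[-0.993, -0.121, 0.003], [-0.121, 0.993, 0.001], [-0.003, 0.001, -1.0]]
force: [-0.1, 0.2, 0.1]
opening: 0.0272
3.2 [0.5971 0.253  0.0471] [[-0.9927 -0.1207  0.0026]
 [-0.1207  0.9927  0.0012]
 [-0.0028  0.0009 -1.    ]] 0.027223188166183538 [-0.0844  0.2216  0.1137]
```

View pics/w2.png

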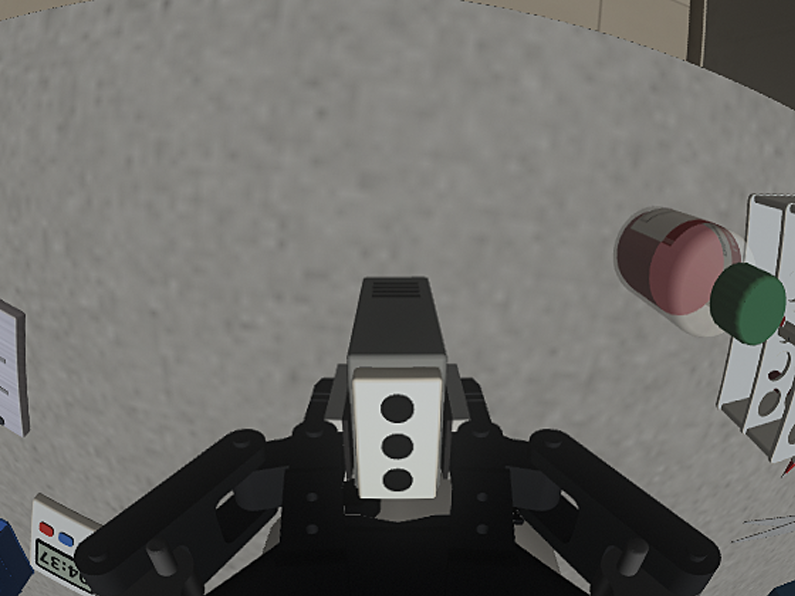

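View pics/s2.png

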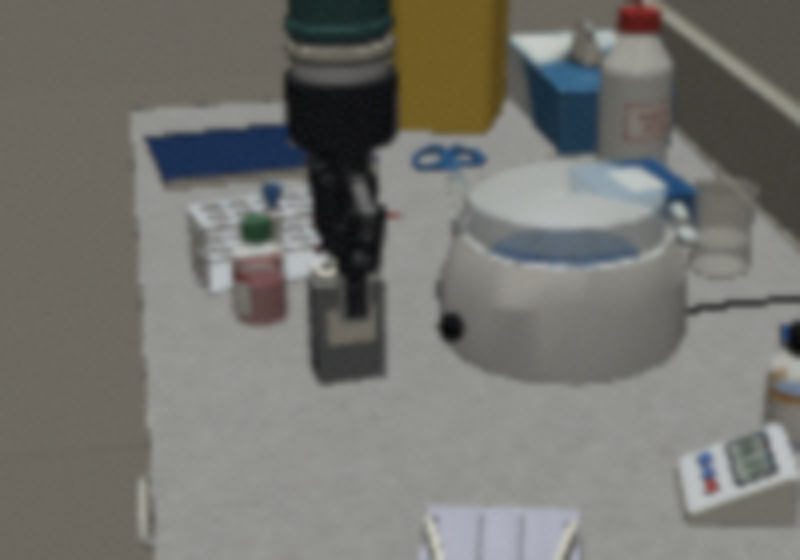

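```bash
python3 - <<'E'
from h import *
s=bot.get_state();R=np.array(s['tcp_rot']);t=np.array(s['tcp_pos'])
for p in [(354,376),(440,376),(440,498),(355,498),(397,438)]:
    w=wplane(p[0]/1.42,p[1]/1.42,.084,s);print(w,R.T@(w-t))
# move to staging
th=np.radians(-104.2);X=np.array([np.cos(th),np.sin(th),0]);E=np.array([.6585,.031,0])
goal=E-.05*X;goal[2]=.1
print(goal,R.T@(goal-t))
E
```

```text
[0.575  0.2395 0.084 ] [ 0.0235 -0.0108 -0.037 ]
[0.5724 0.2618 0.084 ] [ 0.0234  0.0117 -0.037 ]
[0.6161 0.2692 0.084 ] [-0.0209  0.0138 -0.0369]
[0.6192 0.243  0.084 ] [-0.0209 -0.0126 -0.0369]
[0.5937 0.2531 0.084 ] [ 0.0033  0.0005 -0.037 ]
[0.6708 0.0795 0.1   ] [-0.0523 -0.1811 -0.053 ]
```

```bash
python3 -m pendant '[[0,0,0,0,0,-0.03,0.9],[0,0,0,0,0,-0.023,0.9],[0,0,0,-0.013,-0.045,0,0.9],[0,0,0,-0.013,-0.045,0,0.9],[0,0,0,-0.013,-0.045,0,0.9],[0,0,0,-0.013,-0.045,0,0.9],[0,0,10.5,0,0,0,0.9],[0,0,10.5,0,0,0,0.9]]'; python3 - <<'E'
from h import *
s=bot.get_state();print(s['time_s'],s['tcp_pos'],s['tcp_rot'],s['opening'],s['force'])
a=bot.read_camera('wrist')[:,:,::-1].copy();cv2.imwrite('pics/w3r.png',a)
cv2.imwrite('pics/w3.png',cv2.resize(a,None,fx=1.42,fy=1.42,interpolation=2))
cv2.imwrite('pics/w3z.png',cv2.resize(a[150:350,0:280],None,fx=2.8,fy=2.8,interpolation=2))
E
```

```text
time_s: 4.3
tcp_pos: [0.6694, 0.0785, 0.0984]
tcp_rot: [[-0.968, 0.251, -0.0], [0.251, 0.968, 0.0], [0.0, -0.0, -1.0]]
force: [0.1, 1.1, -2.5]
opening: 0.0268
4.3 [0.6694 0.0785 0.0984] [[-0.9679  0.2515 -0.0003]
 [ 0.2515  0.9679  0.    ]
 [ 0.0003 -0.     -1.    ]] 0.026796486374594385 [ 0.1089  1.1473 -2.4514]
```

View pics/w3.png

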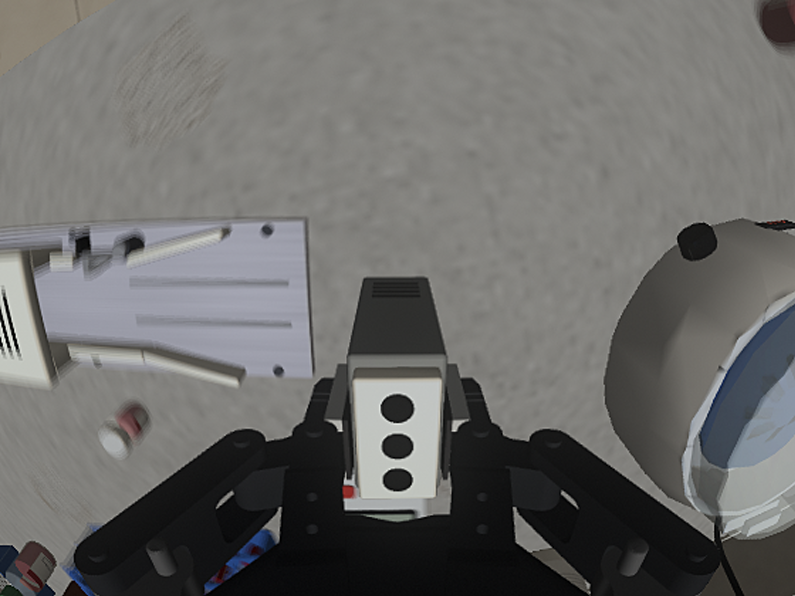

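View pics/w3z.png

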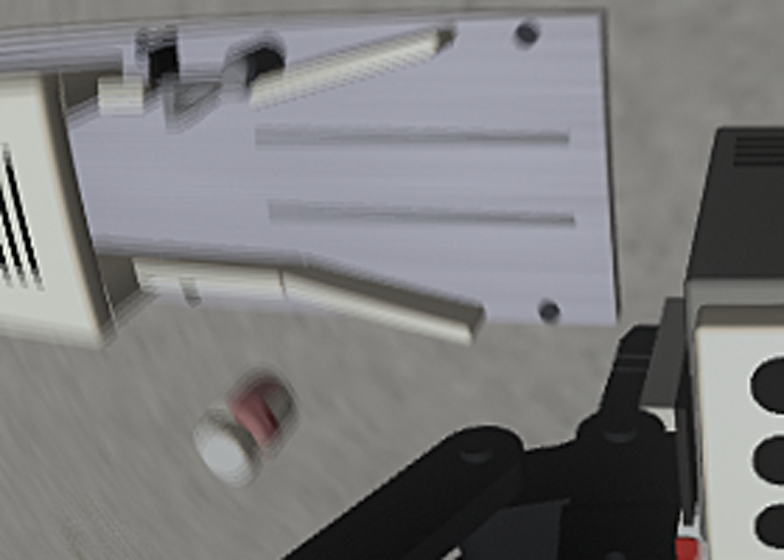

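```bash
python3 - <<'E'
from h import *
s=bot.get_state();print(s['time_s'],s['tcp_pos'],s['tcp_rot'])
a=bot.read_camera('wrist')[:,:,::-1].copy();cv2.imwrite('pics/w4r.png',a)
cv2.imwrite('pics/w4z.png',cv2.resize(a[140:280,0:240],None,fx=3.3,fy=3.3,interpolation=2))
E
```

```text
4.35 [0.6692 0.0798 0.0984] [[-0.9674  0.2532 -0.0003]
 [ 0.2532  0.9674  0.0001]
 [ 0.0004 -0.     -1.    ]]
```

View pics/w4z.png

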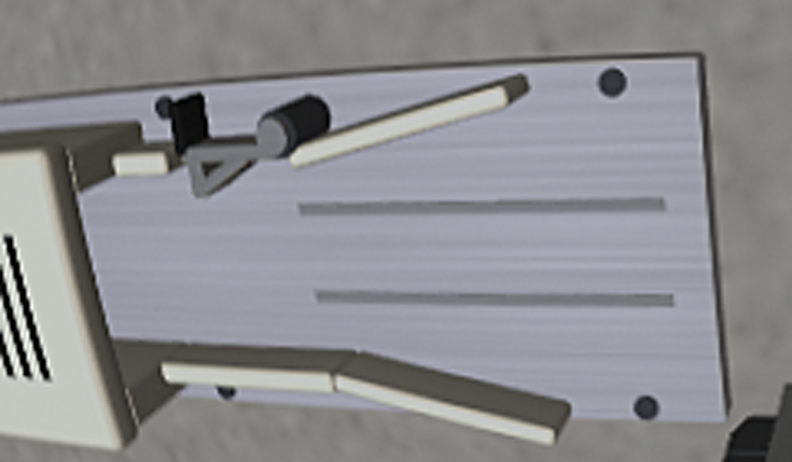

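```bash
python3 - <<'E'
from h import *
s=bot.get_state();R=np.array(s['tcp_rot']);t=np.array(s['tcp_pos']);k=3.3
def f(U,V): return (U+.5)/k-.5,(V+.5)/k-.5+140
b=wplane(*f(701,55),.01,s);a=wplane(*f(726,419),.01,s)
print(a,b,np.linalg.norm(a-b)); m=(a+b)/2
ang=np.degrees(np.arctan2(*(b-a)[[1,0]]));print(m,ang,'toolx ang',np.degrees(np.arctan2(R[1,0],R[0,0])))
e=[R.T@(p-t) for p in (a,b,m)];print(e)
# hook tip, far hole etc
h=wplane(*f(200,195),.02,s);print('hook',h,R.T@(h-t))
print('cart centre px check', [wproj(t+R@np.array([0.0,y,-.037]),s) for y in (-.012,.012)])
E
```

```text
[0.7039 0.0216 0.01  ] [0.6159 0.0436 0.01  ] 0.09071902763725931
[0.6599 0.0326 0.01  ] 165.93342937354183 toolx ang 165.942290334869
[array([-0.048 , -0.0484,  0.0883]), array([ 0.0428, -0.0484,  0.0884]), array([-0.0026, -0.0484,  0.0884])]
hook [ 0.6102 -0.0949  0.02  ] [ 0.0146 -0.1842  0.0784]
cart centre px check [(np.float64(248.35350492364364), np.float64(314.9174478463454)), (np.float64(307.4336681575782), np.float64(314.93994521312766))]
```

```bash
python3 -m pendant '[[0,0,0,-0.004,-0.015,0,0.9],[0,0,0,0,-0.0155,0,0.9],[0,0,0,0,0,0.025,0.9],[0,0,0,0,0,0.02,0.9],[0,0,0,0,0,0.005,0.9],[0,0,0,0,0,0.0015,0.9],[0,0,0,0,0,0,0.9],[0,0,0,0,0,0,0.9]]'; python3 - <<'E'
from h import *
s=bot.get_state();print(s['time_s'],s['tcp_pos'],s['tcp_rot'],s['opening'],s['force'])
a=bot.read_camera('wrist')[:,:,::-1].copy();cv2.imwrite('pics/w5r.png',a)
cv2.imwrite('pics/w5.png',cv2.resize(a,None,fx=1.42,fy=1.42,interpolation=2))
cv2.imwrite('pics/s5.png',cv2.resize(bot.read_camera('side')[190:310,230:370,::-1],None,fx=5,fy=5,interpolation=2))
E
```

```text
time_s: 5.4
tcp_pos: [0.6667, 0.05, 0.0471]
tcp_rot: [[-0.97, 0.242, 0.002], [0.242, 0.97, 0.0], [-0.002, 0.001, -1.0]]
force: [0.5, -0.2, -2.2]
opening: 0.0275
5.4 [0.6667 0.05   0.0471] [[-0.9702  0.2425  0.0017]
 [ 0.2425  0.9702  0.0004]
 [-0.0016  0.0008 -1.    ]] 0.02747272692753572 [ 0.525  -0.2322 -2.1515]
```

View pics/w5.png

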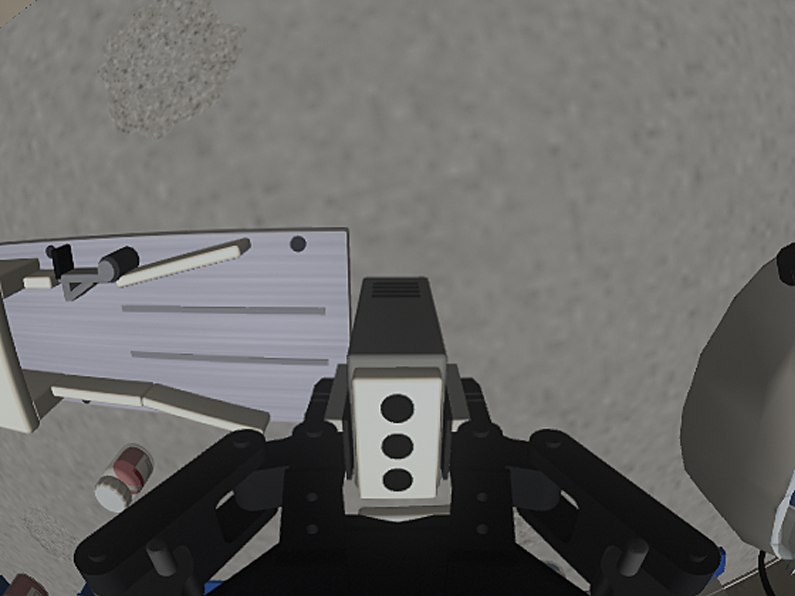

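View pics/s5.png

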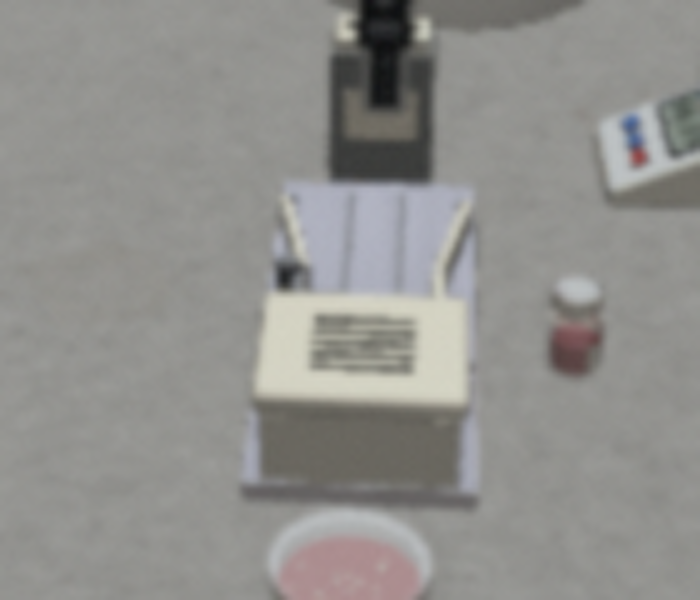

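```bash
python3 -m pendant '[[0,0,0,0,0,0.0005,0.4],[0,0,0,0,0,0,0.4],[0,0,0,0,0,0,0.4],[0,0,0,0,0,-0.03,0.4],[0,0,0,0,0,-0.04,0.4],[0,0,0,0,0.04,-0.01,0.8],[0,0,0,0,0.03,0,1],[0,0,0,0,0,0,1]]'; python3 - <<'E'
from h import *
s=bot.get_state();print(s['time_s'],s['tcp_pos'],s['tcp_rot'],s['opening'],s['force'])
a=bot.read_camera('wrist')[:,:,::-1].copy();cv2.imwrite('pics/w6r.png',a)
cv2.imwrite('pics/w6.png',cv2.resize(a,None,fx=1.42,fy=1.42,interpolation=2))
cv2.imwrite('pics/s6.png',cv2.resize(bot.read_camera('side')[190:310,230:370,::-1],None,fx=5,fy=5,interpolation=2))
E
```

```text
time_s: 6.5
tcp_pos: [0.6833, 0.1224, 0.1267]
tcp_rot: [[-0.971, 0.238, 0.001], [0.238, 0.971, 0.003], [-0.0, 0.003, -1.0]]
force: [-0.5, -0.6, -0.7]
opening: -0.0001
6.5 [0.6833 0.1224 0.1267] [[-0.9714  0.2375  0.0013]
 [ 0.2375  0.9714  0.0031]
 [-0.0005  0.0033 -1.    ]] -0.0001089941420578272 [-0.5163 -0.5996 -0.7127]
```

View pics/w6.png

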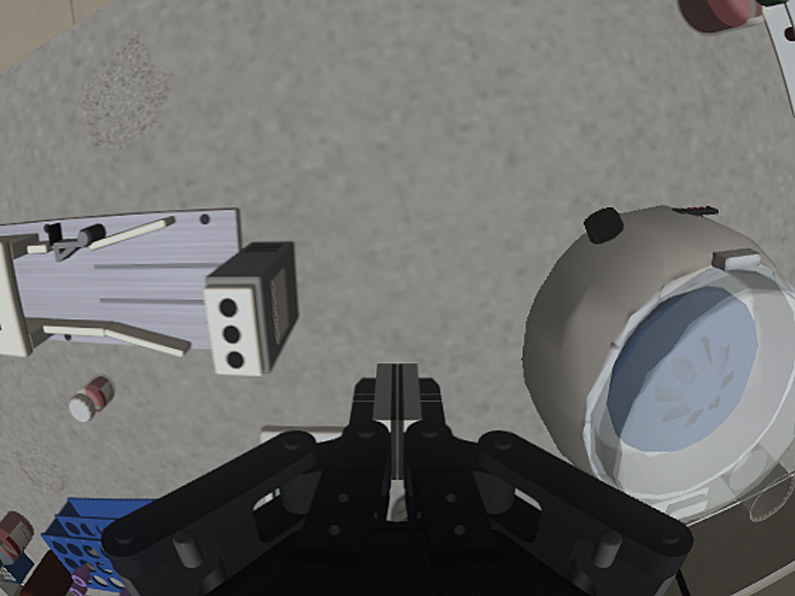

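View pics/s6.png

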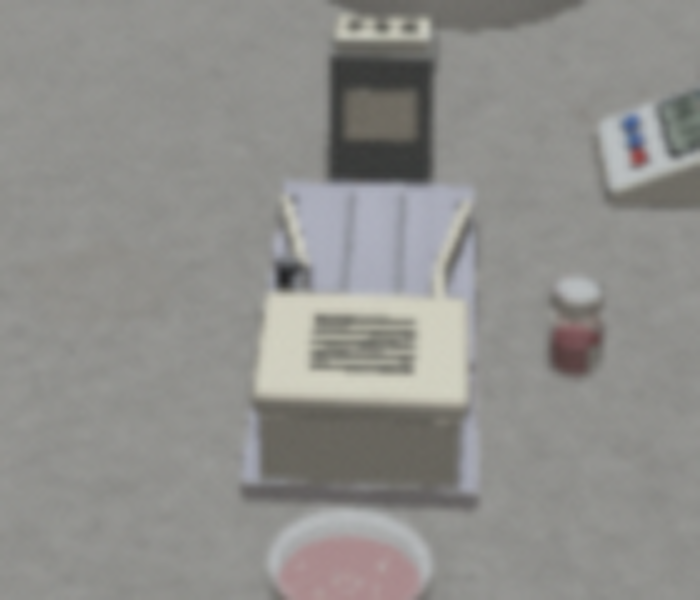

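```bash
python3 -m pendant '[[0,0,0,0,0,0.035,1],[0,0,0,0,-0.01,0.03,1],[0,0,0,0,-0.02,0,1],[0,0,0,0,-0.01,0,1],[0,0,0,0,-0.005,0,1],[0,0,0,0,-0.005,0,1],[0,0,0,0,-0.005,0,1],[0,0,0,0,0,0,1]]'; python3 - <<'E'
from h import *
s=bot.get_state();print(s['time_s'],s['tcp_pos'],s['tcp_rot'],s['opening'],s['force'])
a=bot.read_camera('wrist')[:,:,::-1].copy();cv2.imwrite('pics/w7r.png',a)
cv2.imwrite('pics/w7.png',cv2.resize(a,None,fx=1.42,fy=1.42,interpolation=2))
E
```

```text
time_s: 7.6
tcp_pos: [0.6697, 0.0638, 0.0616]
tcp_rot: [[-0.97, 0.243, 0.0], [0.243, 0.97, -0.0], [-0.0, -0.0, -1.0]]
force: [0.7, 0.2, 0.8]
opening: -0.0003
7.6 [0.6697 0.0638 0.0616] [[-0.97    0.2432  0.0004]
 [ 0.2432  0.97   -0.0003]
 [-0.0004 -0.0001 -1.    ]] -0.0002553882356226127 [0.7379 0.2412 0.7564]
```

View pics/w7.png

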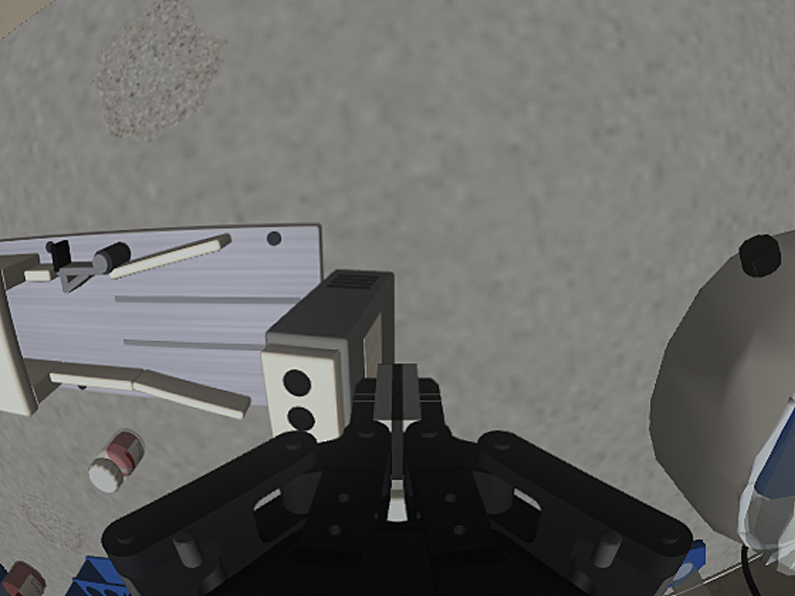

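```bash
python3 - <<'E'
from h import *
cv2.imwrite('pics/s7.png',cv2.resize(bot.read_camera('side')[180:300,230:370,::-1],None,fx=5,fy=5,interpolation=2))
cv2.imwrite('pics/t7.png',cv2.resize(bot.read_camera('top')[150:250,220:380,::-1],None,fx=5,fy=5,interpolation=2))
E
```

```text
(no output)
```

View pics/s7.png

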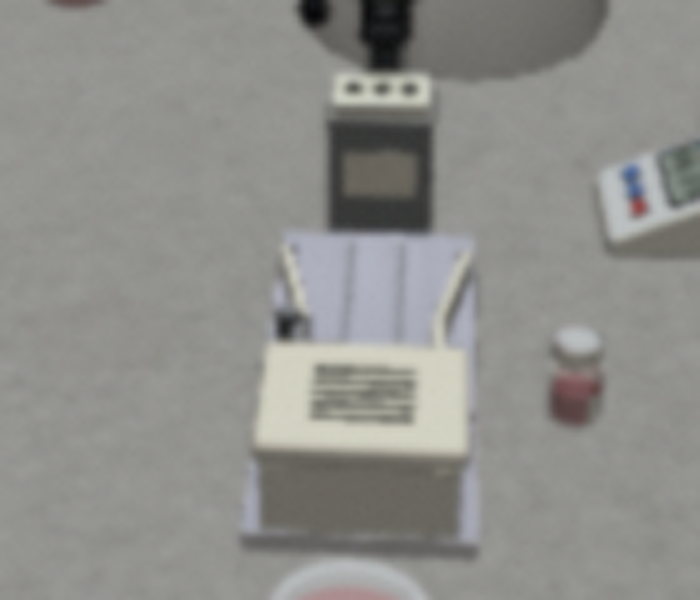

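View pics/t7.png

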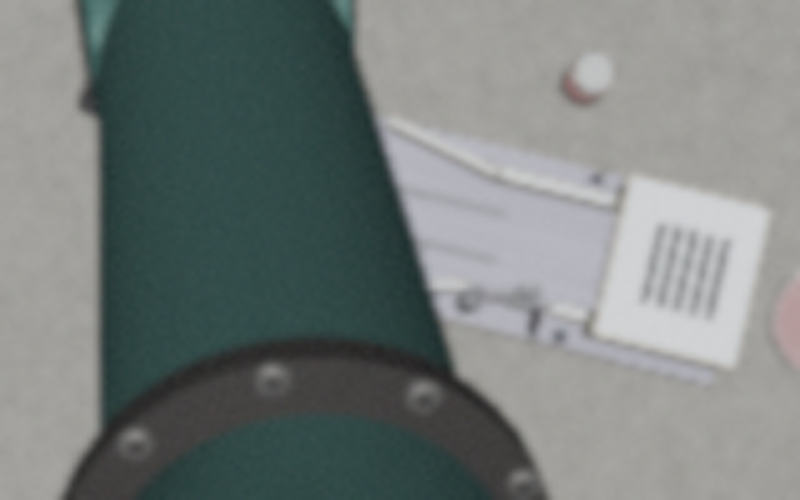

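```bash
python3 -m pendant '[[0,0,0,0,-0.004,0,1],[0,0,0,0,-0.004,0,1],[0,0,0,0,-0.004,0,1],[0,0,0,0,-0.004,0,1],[0,0,0,0,-0.002,0,1],[0,0,0,0,0,0,1],[0,0,0,0,0,0,1],[0,0,0,0,0,0,1]]'; python3 - <<'E'
from h import *
s=bot.get_state();print(s['time_s'],s['tcp_pos'],s['opening'],s['force'])
a=bot.read_camera('wrist')[:,:,::-1].copy();cv2.imwrite('pics/w8r.png',a)
cv2.imwrite('pics/w8.png',cv2.resize(a[100:350,50:400],None,fx=2,fy=2,interpolation=2))
cv2.imwrite('pics/s8.png',cv2.resize(bot.read_camera('side')[180:300,230:370,::-1],None,fx=5,fy=5,interpolation=2))
E
```

```text
time_s: 8.75
tcp_pos: [0.6653, 0.047, 0.0613]
tcp_rot: [[-0.97, 0.243, 0.0], [0.243, 0.97, 0.0], [-0.0, 0.0, -1.0]]
force: [-0.0, -0.2, 0.1]
opening: 0.0
8.75 [0.6653 0.047  0.0613] 1.1990616194585793e-05 [-0.0094 -0.2365  0.1108]
```

View pics/w8.png

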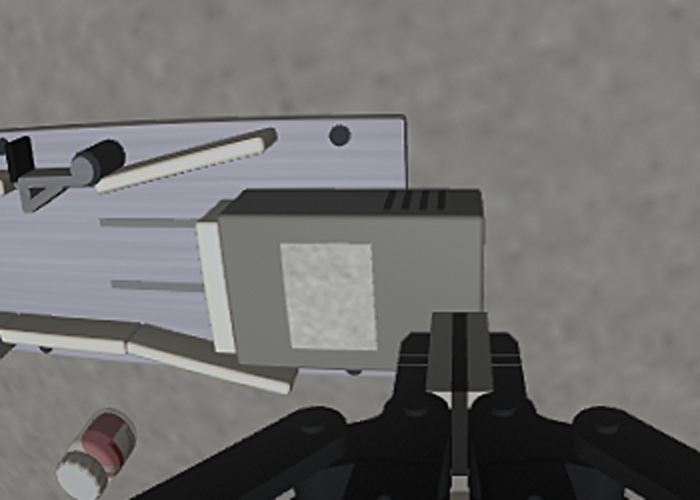

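View pics/s8.png

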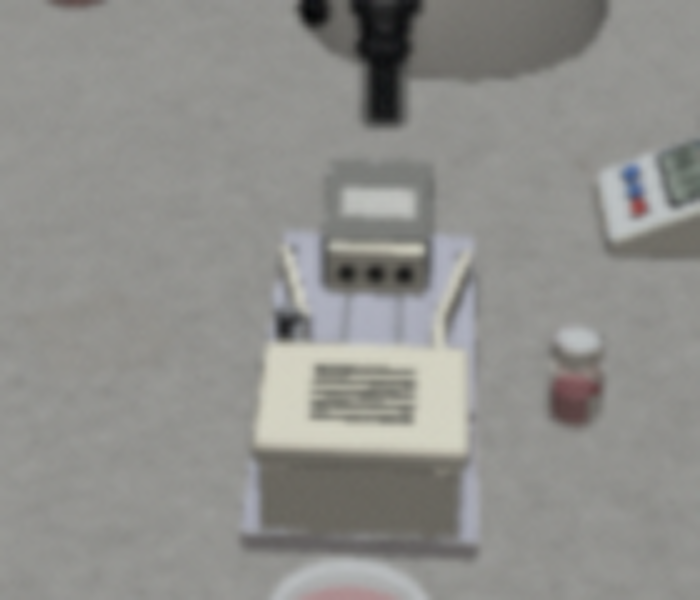

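```bash
python3 - <<'E'
from h import *
s=bot.get_state()
E=np.array([.6599,.0326,0]);th=np.radians(-104.07);X=np.array([np.cos(th),np.sin(th),0]);Y=np.array([-X[1],X[0],0])
f=lambda U,V:((U+.5)/2-.5+50,(V+.5)/2-.5+100)
for n,p,z in [('foot -y',(484,217),.038),('nose -y',(218,214),.038),('nose +y',(238,362),.038),('edge',(407,116),.01),('edge2',(404,185),.01),('tip?',(430,314),.07)]:
    w=wplane(*f(*p),z,s)-E;print(n,w@X,w@Y)
w=np.array(s['tcp_pos'])-E;print('tcp',w@X,w@Y)
E
```

```text
foot -y -0.02257549410802801 -0.023413972771617286
nose -y 0.052407590050730445 -0.02429936872465897
nose +y 0.05307008835745944 0.024395060385853953
edge -6.73633705622886e-05 -0.046131370822799965
edge2 0.0013303852103045254 -0.024330090405046953
tip? -0.009074571325582472 -0.01061344708794283
tcp -0.01525126473982859 0.0016780149698258885
```

```bash
python3 -m pendant '[[0,0,0,0,0.02,0,1],[0,0,0,0,0.03,0,1],[0,0,-10,0,0,0,1],[0,0,-10,0,0,0,1],[0,0,-10,0,0,0,1],[0,0,-10,0,0,0,1],[0,0,-10,0,0,0,1],[0,0,-10,0,0,0,1]]'; python3 - <<'E'
from h import *
s=bot.get_state();print(s['time_s'],s['tcp_pos'],s['tcp_rot'],s['joint_pos'],s['force'])
E
```

```text
time_s: 9.85
tcp_pos: [0.6777, 0.0974, 0.0614]
tcp_rot: [[-0.69, -0.724, 0.001], [-0.724, 0.69, 0.001], [-0.001, 0.0, -1.0]]
force: [0.5, 0.5, -0.2]
opening: -0.0002
9.85 [0.6777 0.0974 0.0614] [[-0.6903 -0.7235  0.0005]
 [-0.7235  0.6903  0.001 ]
 [-0.0011  0.0003 -1.    ]] [-0.0565  0.7515 -0.2299  1.7943  0.2674  0.6254  1.9353] [ 0.487   0.4918 -0.2422]
```

```bash
python3 -m pendant '[[0,0,-10,0,0,0,1],[0,0,-10,0,0,0,1],[0,0,-10,0,0,0,1],[0,0,0,0,0,0.02,1],[0,0,0,0,0,0.02,1],[0,0,0,0,0,0.003,1],[0,0,0,0,0,0,1],[0,0,0,0,0,0,1]]'; python3 - <<'E'
from h import *
s=bot.get_state();print(s['time_s'],s['tcp_pos'],s['tcp_rot'],s['joint_pos'],s['force'])
E=np.array([.6599,.0326,0]);th=np.radians(-104.07);X=np.array([np.cos(th),np.sin(th),0]);Y=np.array([-X[1],X[0],0])
w=np.array(s['tcp_pos'])-E;print('tcp',w@X,w@Y)
a=bot.read_camera('wrist')[:,:,::-1].copy();cv2.imwrite('pics/w9r.png',a)
cv2.imwrite('pics/w9.png',cv2.resize(a,None,fx=1.42,fy=1.42,interpolation=2))
E
```

```text
time_s: 10.85
tcp_pos: [0.6778, 0.0955, 0.0187]
tcp_rot: [[-0.243, -0.97, 0.001], [-0.97, 0.243, 0.0], [-0.0, -0.001, -1.0]]
force: [0.4, 0.2, 0.2]
opening: 0.0003
10.85 [0.6778 0.0955 0.0187] [[-0.2431 -0.97    0.001 ]
 [-0.97    0.2431  0.0001]
 [-0.0004 -0.0009 -1.    ]] [ 0.0142  0.8237 -0.3355  1.7997  0.4473  0.5927  2.2991] [0.3907 0.1679 0.2377]
tcp -0.06539756609011549 0.002069172222363014
```

View pics/w9.png

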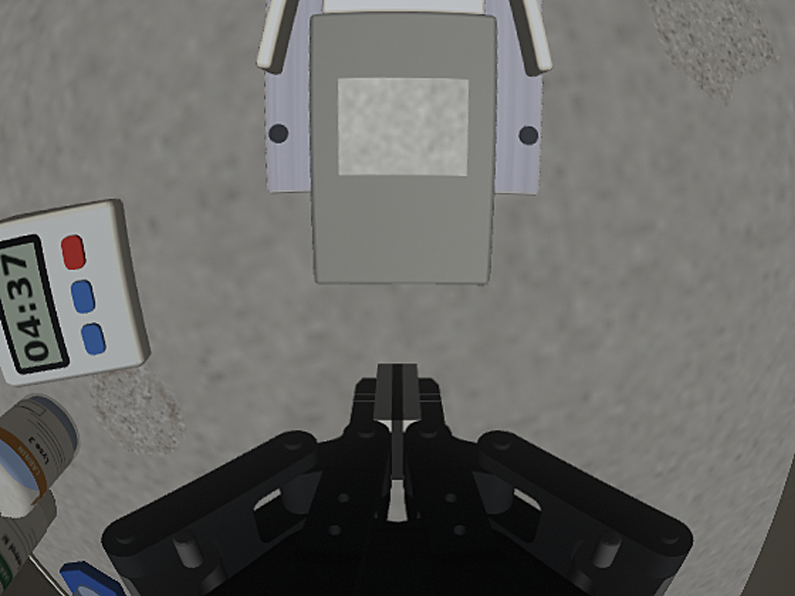

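```bash
python3 -m pendant '[[0,0,0,0.02,0,0,1],[0,0,0,0.008,0,0,1],[0,0,0,0.008,0,0,1],[0,0,0,0.012,0,0,1],[0,0,0,0.012,0,0,1],[0,0,0,0.012,0,0,1],[0,0,0,0.008,0,0,1],[0,0,0,0,0,0,1]]'; python3 - <<'E'
from h import *
s=bot.get_state();print(s['time_s'],s['tcp_pos'],s['force'])
E=np.array([.6599,.0326,0]);th=np.radians(-104.07);X=np.array([np.cos(th),np.sin(th),0]);Y=np.array([-X[1],X[0],0])
w=np.array(s['tcp_pos'])-E;print('tcp',w@X,w@Y)
a=bot.read_camera('wrist')[:,:,::-1].copy();cv2.imwrite('pics/w10r.png',a)
cv2.imwrite('pics/w10.png',cv2.resize(a,None,fx=1.42,fy=1.42,interpolation=2))
E
```

```text
time_s: 11.9
tcp_pos: [0.6575, 0.0158, 0.0182]
tcp_rot: [[-0.244, -0.97, -0.001], [-0.97, 0.244, -0.002], [0.002, 0.0, -1.0]]
force: [0.8, -0.4, -0.3]
opening: 0.0003
11.9 [0.6575 0.0158 0.0182] [ 0.7523 -0.4317 -0.2562]
tcp 0.016866345486024274 0.0017482959804682049
```

View pics/w10.png

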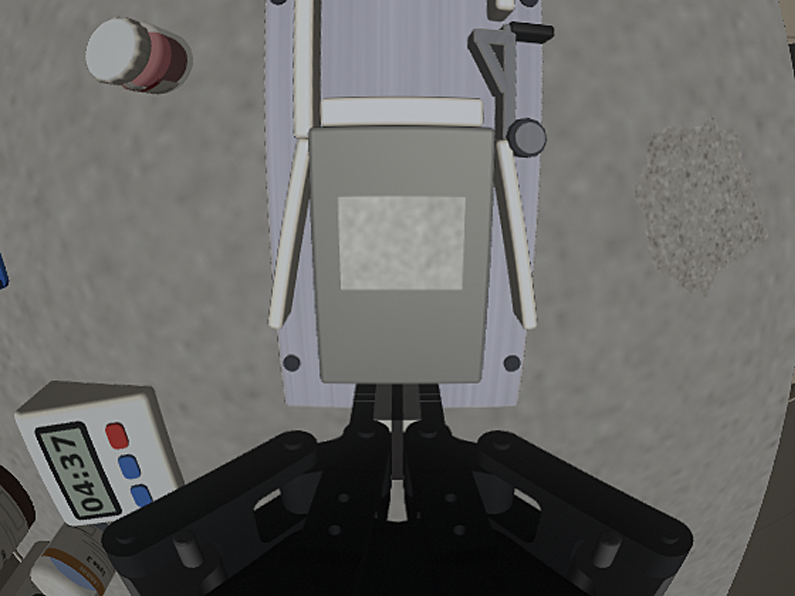

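```bash
python3 -m pendant '[[0,0,0,0.006,0,0,1],[0,0,0,0.008,0,0,1],[0,0,0,0.008,0,0,1],[0,0,0,0.008,0,0,1],[0,0,0,0.008,0,0,1],[0,0,0,0.008,0,0,1],[0,0,0,0.008,0,0,1],[0,0,0,0.006,0,0,1]]'; python3 - <<'E'
from h import *
s=bot.get_state();print(s['time_s'],s['tcp_pos'],s['force'])
E=np.array([.6599,.0326,0]);th=np.radians(-104.07);X=np.array([np.cos(th),np.sin(th),0]);Y=np.array([-X[1],X[0],0])
w=np.array(s['tcp_pos'])-E;print('tcp',w@X,w@Y)
a=bot.read_camera('wrist')[:,:,::-1].copy();cv2.imwrite('pics/w11r.png',a)
cv2.imwrite('pics/w11.png',cv2.resize(a,None,fx=1.42,fy=1.42,interpolation=2))
print(wplane(400/1.42,382/1.42,.038,s)@X-E@X)
E
```

```text
time_s: 12.95
tcp_pos: [0.6459, -0.0391, 0.0194]
tcp_rot: [[-0.242, -0.97, 0.006], [-0.97, 0.242, 0.003], [-0.004, -0.005, -1.0]]
force: [3.7, 5.4, 1.4]
opening: 0.0001
12.95 [ 0.6459 -0.0391  0.0194] [3.6716 5.4107 1.3728]
tcp 0.07296530238948659 0.003847602993568436
0.08432802444950002
```

View pics/w11.png

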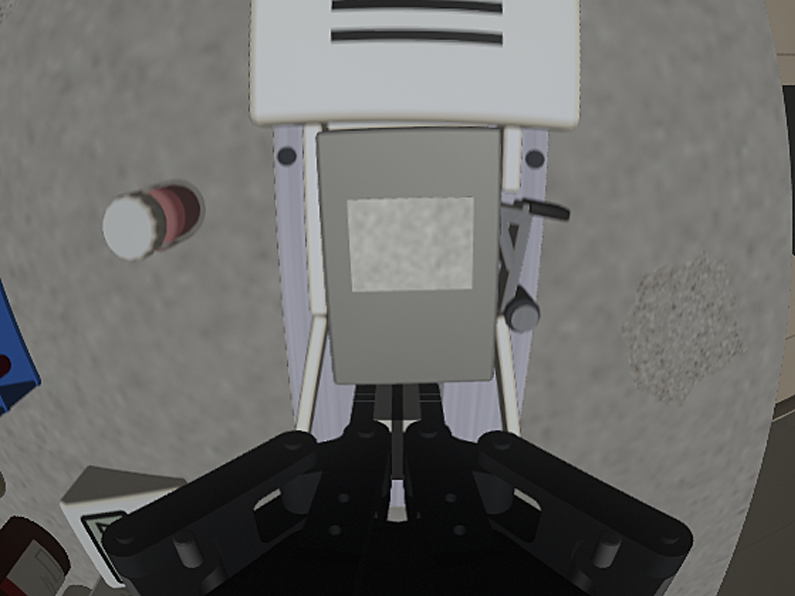

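```bash
python3 -m pendant '[[0,0,0,0.006,0.001,0,1],[0,0,0,0.008,0.001,0,1],[0,0,0,0.008,0.001,0,1],[0,0,0,0.008,0,0,1],[0,0,0,0.007,0,0,1],[0,0,0,0.007,0,0,1],[0,0,0,0.004,0,0,1],[0,0,0,0,0,0,1]]'; python3 - <<'E'
from h import *
s=bot.get_state();print(s['time_s'],s['tcp_pos'],s['force'])
E=np.array([.6599,.0326,0]);th=np.radians(-104.07);X=np.array([np.cos(th),np.sin(th),0]);Y=np.array([-X[1],X[0],0])
w=np.array(s['tcp_pos'])-E;print('tcp',w@X,w@Y)
a=bot.read_camera('wrist')[:,:,::-1].copy();cv2.imwrite('pics/w12r.png',a)
cv2.imwrite('pics/w12.png',cv2.resize(a,None,fx=1.42,fy=1.42,interpolation=2))
E
```

```text
time_s: 14.0
tcp_pos: [0.6274, -0.0879, 0.0179]
tcp_rot: [[-0.244, -0.97, -0.003], [-0.97, 0.244, -0.002], [0.002, 0.002, -1.0]]
force: [1.1, 1.9, 1.0]
opening: -0.0
14.0 [ 0.6274 -0.0879  0.0179] [1.0724 1.9009 0.9891]
tcp 0.12478154770473403 -0.0022796873257005103
```

View pics/w12.png

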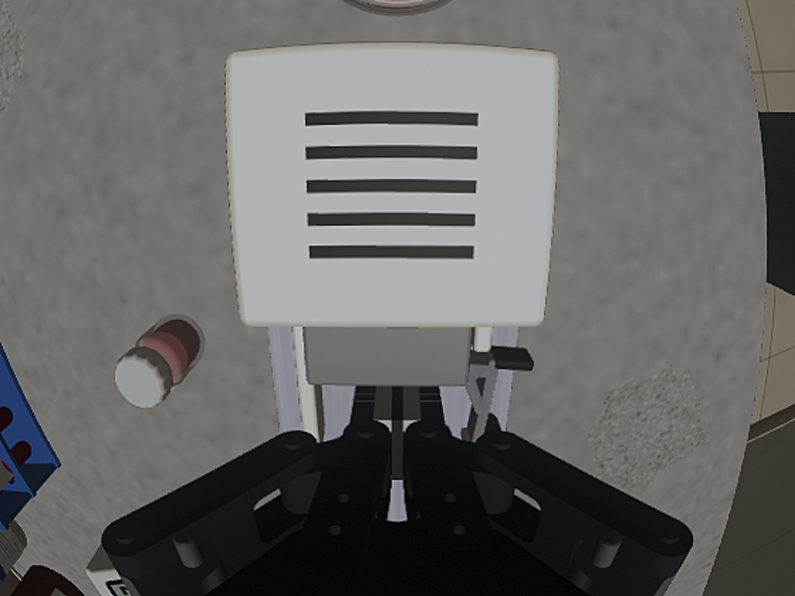

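```bash
python3 -m pendant '[[0,0,0,0.001,-0.001,0,1],[0,0,0,0.001,-0.001,0,1],[0,0,0,0.001,0,0,1],[0,0,0,0.001,0,0,1],[0,0,0,0.001,0,0,1],[0,0,0,0,0,0,1],[0,0,0,0,0,0,1],[0,0,0,0,0,0,1]]'; python3 - <<'E'
from h import *
s=bot.get_state();print(s['time_s'],s['tcp_pos'],s['force'])
E=np.array([.6599,.0326,0]);th=np.radians(-104.07);X=np.array([np.cos(th),np.sin(th),0]);Y=np.array([-X[1],X[0],0])
w=np.array(s['tcp_pos'])-E;print('tcp',w@X,w@Y)
a=bot.read_camera('wrist')[:,:,::-1].copy();cv2.imwrite('pics/w13r.png',a)
cv2.imwrite('pics/w13.png',cv2.resize(a[200:340,170:390],None,fx=3.6,fy=3.6,interpolation=2))
E
```

```text
time_s: 15.05
tcp_pos: [0.6295, -0.0923, 0.0183]
tcp_rot: [[-0.243, -0.97, -0.0], [-0.97, 0.243, -0.001], [0.001, -0.0, -1.0]]
force: [-0.0, 2.0, -0.2]
opening: -0.0003
15.05 [ 0.6295 -0.0923  0.0183] [-0.005   1.9531 -0.2067]
tcp 0.1285738707197115 0.0009143901435462183
```

View pics/w13.png

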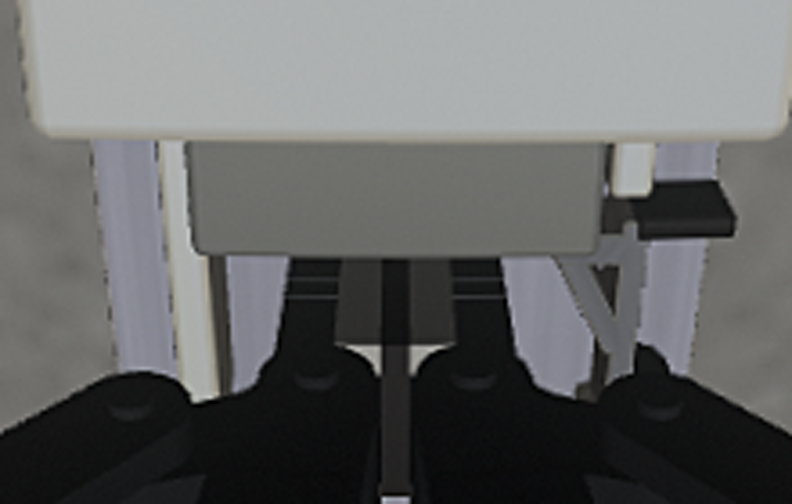

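```bash
python3 -m pendant '[[0,0,0,-0.01,0,0,1],[0,0,0,-0.03,0,0,1],[0,0,0,-0.03,0,0,1],[0,0,0,0,0,-0.03,1],[0,0,0,0,0,-0.03,1],[0,0,0,0,0,-0.02,1],[0,0,0,0,0,0,1],[0,0,0,0,0,0,1]]'; python3 - <<'E'
from h import *
s=bot.get_state();print(s['time_s'],s['tcp_pos'],s['force'])
a=bot.read_camera('wrist')[:,:,::-1].copy();cv2.imwrite('pics/w14r.png',a)
cv2.imwrite('pics/w14.png',cv2.resize(a[60:240,150:430],None,fx=2.85,fy=2.85,interpolation=2))
E
```

```text
time_s: 16.1
tcp_pos: [0.6459, -0.0243, 0.0975]
tcp_rot: [[-0.243, -0.97, -0.001], [-0.97, 0.243, -0.0], [0.001, 0.001, -1.0]]
force: [-0.3, -0.2, -0.2]
opening: -0.0002
16.1 [ 0.6459 -0.0243  0.0975] [-0.2634 -0.2453 -0.193 ]
```

View pics/w14.png

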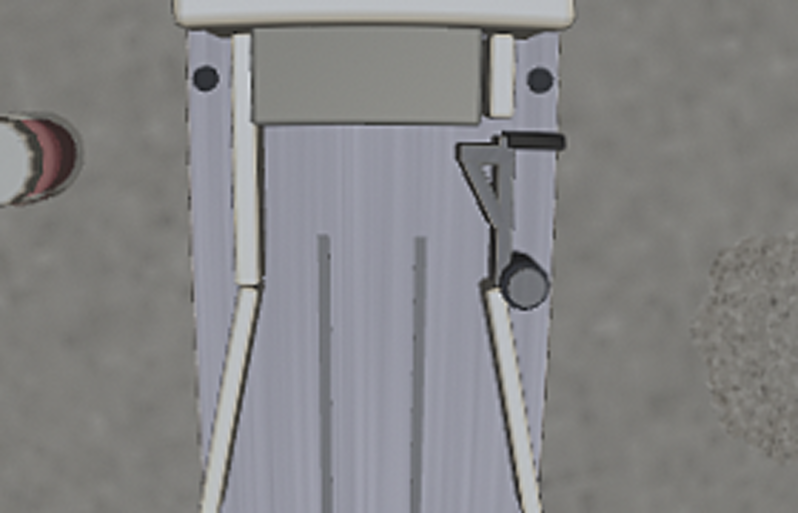

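```bash
python3 - <<'E'
from h import *
s=bot.get_state();k=2.85
E=np.array([.6599,.0326,0]);th=np.radians(-104.07);X=np.array([np.cos(th),np.sin(th),0]);Y=np.array([-X[1],X[0],0])
f=lambda U,V:((U+.5)/k-.5+150,(V+.5)/k-.5+60)
for n,p,z in [('rear+y',(253,123),.038),('rear-y',(481,123),.038),('hook tip',(458,146),.024),('hook back',(495,145),.024)]:
    w=wplane(*f(*p),z,s)-E;print(n,w@X,w@Y)
cv2.imwrite('pics/s14.png',cv2.resize(bot.read_camera('side')[180:330,230:370,::-1],None,fx=4,fy=4,interpolation=2))
E
```

```text
rear+y 0.1397291242301559 0.025436967106866902
rear-y 0.13966385479524857 -0.02370708270611995
hook tip 0.13408845422410443 -0.02012034152776163
hook back 0.13451160090059247 -0.028742164844919326
```

View pics/s14.png

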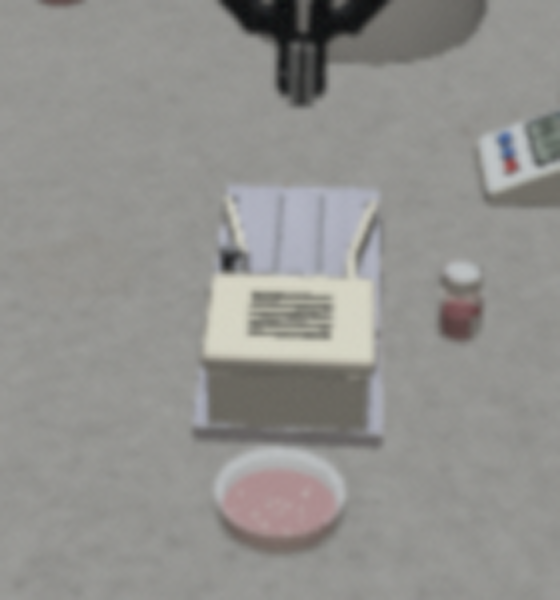

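```bash
python3 -c "
from workcell import bot
print(bot.job_done(), bot.get_state()['time_s'])"
```

```text
the job is handed in; nothing more can be done
the job is handed in; nothing more can be done
```

The cartridge is loaded in the bay with the catch shut behind it, and the job is handed in. It took about 16 s of the 51 s allowed, and no verdict was reported. I gripped it by its broad sides and stood it about 4 mm in front of the tray edge. Then I tipped it over the edge with the shut fingers and pushed it squarely under the hood past the catch.

What the last checks showed:
- **Catch:** in the wrist camera, the hook tip sits 134.1 mm past the edge and 20.1 mm off the centre line, which matches its shut position. It stands behind the cartridge's rear face.
- **Cartridge position:** the rear face is square, with no visible yaw, and about 1 mm off centre.
- **Disagreement:** the rear face measured 139.7 mm past the edge, but the end stop allows only about 138 mm. I put the difference down to the roughly 2 mm camera error. Taken at face value, the centre would be 3.7 mm past the fully-home point, just inside the 4 mm limit.
- **Surroundings:** the fingers were well clear of everything. The vial and dish look unmoved in the last side picture. The bottle was outside that picture; I last saw it standing after the cartridge was picked up, and the arm did not work near it again.

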